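# Wind a lab jack up under a power-supply chassis plate

### The arm

A 7-joint arm with a two-finger parallel gripper is mounted at the origin on a cart in front of the work surface, level with it; the furniture and walls round the work are solid. World frame = base frame: x ahead of the robot, y to its left, z up, the work surface at z = 0. Lengths are in m, angles in degrees, forces in N, time in s.
With the tool pointing down it reaches from about 0.425 to 0.875 m from the base axis. Payload 4.7 kg.
Tool frame: the origin (TCP) lies between the finger pads; the fingertips stand 8 mm ahead of it and the grasp point (between the pads) lies 11 mm behind it (env.tip_extent is the distance from the TCP to the fingertips, in m); z points along the fingers, y is the line along which they close (so a half turn about z gives the same grasp; the last joint's range is limited). The gripper opens to 87 mm and grips with 3 to 60 N. Pads are 19 mm wide; open, the fingers measure 117 mm over their backs; the gripper's body (75 mm by 190 mm) begins 51 mm behind the grasp point.
Start: joints at [-69.437, 18.392, -4.016, 83.108, 1.295, 78.541, -3.26], TCP at [0.22, 0.612, 0.231] pointing down, gripper open.
Joint ranges: [-163.93, 163.93], [-17.29, 119.83], [-79.2, 71.16], [3.27, 140.29], [-89.18, 269.18], [5.43, 117.66], [-154.24, 154.24]. Speed limits (degrees/s): [147.25, 147.25, 180, 180, 180, 180, 180].

### API

Orientations are given as [roll, pitch, yaw] about the fixed x, y, z axes, in that order (R = Rz(yaw) Ry(pitch) Rx(roll)).
In Python, from cell import sensors, vision, workorder, env gives the robot as it stands.
- The arm moves only by the tool drive_tool, never from a script. Its argument "moves" is a list of rows, each an object of numbers: "x", "y", "z": the shift along the tool's x, y, z in mm; "rx", "ry", "rz": the turn, a rotation vector about the tool's x, y, z in rad; "fingers": the closure, from -1 (fully open) to 1 (shut). In form: [{"x": .., "y": .., "z": .., "rx": .., "ry": .., "rz": .., "fingers": ..}, ...]. A call has 1 to 20 rows; each row is the pose to reach, as a shift and turn from the pose commanded when the call began, along the tool's axes at that moment; what a row does not reach only later rows make up. A row lasts 1/8 s, in which the tool goes at most 62.5 mm and 10.7 degrees, less where a joint would pass 70% of its speed; a pose out of reach is approached as far as the arm can. A call with a gripper value outside its range is refused whole. The fingers move at their own pace and stop on an object; "force" is the grip in N (left out, the last holds). Time passes only in rows, so rows that repeat a pose let the fingers close. It gives the time, the measured TCP pose, the force, the opening and the grip force at its end, in the units of the state.
- sensors.get_obs(): the state, without advancing time (a new reading comes with each control period).
- vision.read_camera(name): name is "side" or "top"; returns a dict with "image" (384x512x3 uint8, red, green, blue), "fx", "fy", "cx", "cy" (pixels), "R" (3x3) and "t" (3): a world point X has camera coordinates R X + t. Camera axes: x right, y down, z forward; pixel columns grow to the right and rows downward; lengths in m; the calibration is good to about 2 mm. A picture is of the moment at which its call begins. There is no depth.
- workorder.sign_off(): hands the job in; it is judged then, once.
The state is a dict: "time_s": time; "qpos": joint angles; "joint_velocities": joint speeds; "effort": joint torques, N m; "tool_pos": TCP position; "tool_rot": TCP orientation; "force": force on the tool from outside, world axes, zero at the start; "wrist_torque": the same for the moment, N m; "grip_width": finger opening in m; "grasp_force": force on a finger pad.
Only numpy, scipy, OpenCV 4.12 (cv2) and the standard library are available. Lean on these libraries where they do the work, as an engineer would, in place of code of your own. Each camera call takes 0.05 s, during which the arm holds its last target. There are 200 camera calls.

### The job

The power-supply chassis plate with the transformer lies loose in its cradle, and its middle needs a prop before I press parts into it. Turn the crank of the scissor lab jack underneath until the jack's platform just touches the underside of the plate, raising the plate by no more than a couple of millimetres off the cradle's ledges, then let go of the crank. The plate stays level in its cradle, and the other things on the bench stay where they are.

Things in the scene. Friction and masses are not known exactly. Their poses are not given: they have to be found in the camera images.
- cradle: Grey angle-iron service cradle, fixed, 148 x 136 mm, two side frames; origin on the bench under its centre. Two ledges run along its x at y +-56 mm, top 116 mm above the bench, with 10 mm lips outside. Open on the -x side, where the jack's crank sticks out; a cross bar closes +x.
- chassis_plate: Bare aluminium plate 120 x 120 x 3 mm with a transformer, a tall capacitor (its top 205 mm above the bench, at the crank end) and a relay screwed on, about 1 kg in all; origin at the centre of its underside. Lies loose with two edges on the cradle's ledges, underside 116 mm above the bench; its middle hangs free over the jack.
- jack: Steel scissor lab jack, fixed under the plate; origin on the bench under its centre, z up. Its screw runs along its x; the crank is on its -x side, in front of the cradle. The platform stays where the crank is left.
- jack_platform: The jack's level steel platform, 90 x 80 mm; origin at the centre of its top face. It starts 6 to 14 mm below the plate's underside.
- crank_handle (a point): Middle of the crank's black round handle: 13 mm thick, 42 mm long, lying level along the jack's x, free to spin on its own pin, 24 mm off the crank's axis; this point is 23 mm out from the crank's arm (8 mm thick, 12 mm wide, hub 19 mm across, level with the screw).
- crank_axis (a point): Point on the screw's axis (level, along the jack's x) in the vertical plane of crank_handle, 129 mm from the jack's centre: the handle circles about it at 24 mm radius. It stands 53 to 57 mm above the bench at the start and rises half as much as the platform.
- jack_crank (a joint): Turn of the crank, 0 to 23.56 rad, starts anywhere from 4.7 to 11 rad. Grows clockwise as seen from the crank's side (looking along the jack's +x), which raises the platform 8 mm a full turn (1.273 mm/rad); at 0 the handle is straight above the axis. Stiff enough to stay put, 2 to 3 N at the handle.
- red_driver: Red-handled screwdriver, 166 mm long, 24 mm thick, lying along the robot's side of the cradle; origin at its middle on the bench. A bystander.
- screw_tin: Open round metal tin with screws, 69 mm across, 26 mm high, beside the closed end of the cradle; origin at its centre on the bench. A bystander.

How it is judged:
By the outcome, as a careful person would: the job done as asked, in the order asked, and still so for the second after the job is handed in, with the robot touching nothing.
It also fails if it takes over 54 s, if anything falls off the work surface, if the arm or the gripper's body presses on something with over 40 N, if the wrist force passes 120 N, or if a joint passes its speed limit or range.

## Working session

There is one attempt and no reset: what is moved stays moved. The work goes in short steps, Python scripts to look and compute and a tool call to move; the robot and the scene stay as the last step left them, time stands still between calls to the robot, and variables do not carry over. Pictures are saved under pics/ and viewed, at most 10 in all, crops included, and the job is handed in when it is done.

Besides the shell and the picture viewer there is one more tool, called after "Request:" by a JSON object that holds its "method" and its "body". drive_tool: Moves the arm, as the interface text tells. Its arguments: {"type":"object","properties":{"moves":{"type":"array"},"force":{"type":"number"}},"required":["moves"]}

```bash
mkdir -p pics; cat > h.py <<'E'
import numpy as np, cv2
from cell import sensors, vision, workorder, env
def cam(n):
    c=vision.read_camera(n); return c
def save(c,f,crop=None,s=1):
    im=c["image"][:,:,::-1]
    if crop: x0,y0,x1,y1=crop; im=im[y0:y1,x0:x1]
    cv2.imwrite("pics/"+f,cv2.resize(im,None,fx=s,fy=s,interpolation=cv2.INTER_CUBIC))
def ray(c,u,v):
    R=np.array(c["R"]);t=np.array(c["t"])
    d=R.T@np.array([(u-c["cx"])/c["fx"],(v-c["cy"])/c["fy"],1]); return -R.T@t,d/np.linalg.norm(d)
def onz(c,u,v,z):
    o,d=ray(c,u,v); return o+d*(z-o[2])/d[2]
def tri(a,pa,b,pb):
    o1,d1=ray(a,*pa);o2,d2=ray(b,*pb)
    s=np.linalg.lstsq(np.c_[d1,-d2],o2-o1,rcond=None)[0]
    p,q=o1+s[0]*d1,o2+s[1]*d2; return (p+q)/2,np.linalg.norm(p-q)
def proj(c,X):
    p=np.array(c["R"])@np.array(X)+np.array(c["t"]); return c["fx"]*p[0]/p[2]+c["cx"],c["fy"]*p[1]/p[2]+c["cy"]
E
python3 - <<'E'
from h import *
a=cam("side");b=cam("top");save(a,"s0.png",s=1.5);save(b,"t0.png",s=1.5)
for c in(a,b): print(ray(c,c["cx"],c["cy"]),c["fx"])
print(sensors.get_obs())
E
```

```text
(array([ 0.49930669, -0.57781659,  0.43621692]), array([-0.05335498,  0.91104781, -0.40883387])) 393.9640849732801
(array([0.36249437, 0.19247528, 0.93693297]), array([ 0.07289719,  0.01126712, -0.99727582])) 372.18860950668636
{'time_s': 0.1, 'qpos': array([-69.43627312,  18.43460996,  -4.01331378,  83.16518465,
         1.29438546,  78.54030742,  -3.26016414]), 'joint_velocities': array([ 0.04698231,  0.09075413,  0.02118746, -0.15284929,  0.00136493,
       -0.01329733,  0.0436631 ]), 'effort': array([-4.84944776e-04, -4.92575741e+01, -4.06102818e-01, -3.13399994e+01,
       -6.42752834e-02,  3.94584797e-02,  6.63471087e-05]), 'tool_pos': array([0.2196186 , 0.61128989, 0.22959675]), 'tool_rot': array([-1.79905081e+02,  5.39075617e-03,  1.60243421e+02]), 'force': array([ 0.37409659,  0.06995003, -0.05305131]), 'wrist_torque': array([0.00580928, 0.01656543, 0.01795401]), 'grasp_force': 0.0, 'grip_width': 0.08656614166552427}
```

View pics/s0.png

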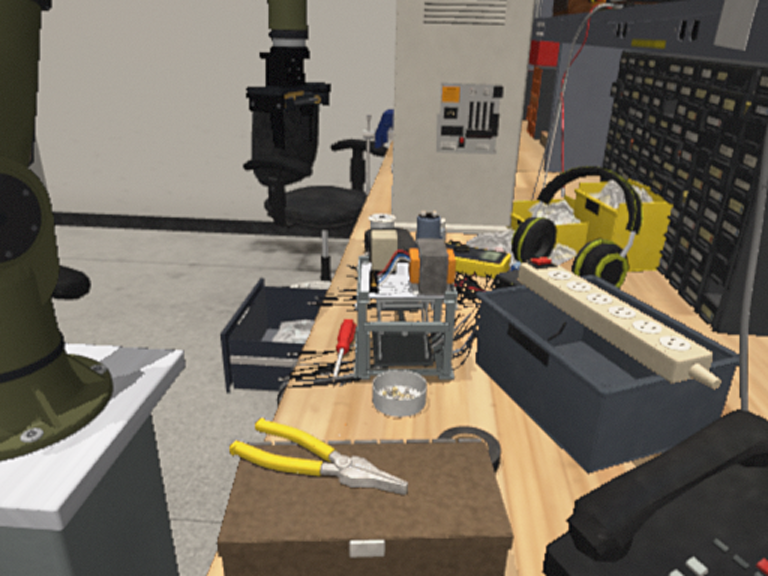

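View pics/t0.png

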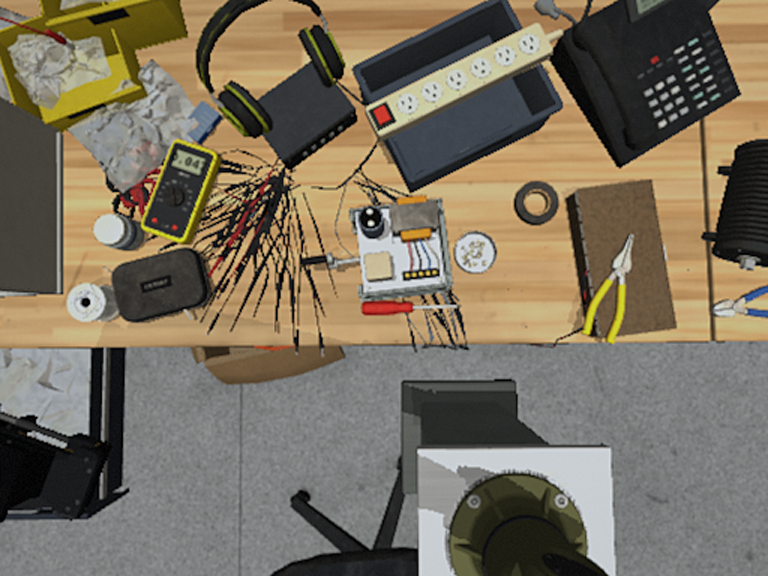

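```bash
python3 - <<'E'
from h import *
a=cam("side");b=cam("top");save(a,"s1.png",(225,130,325,285),3.8);save(b,"t1.png",(190,125,340,225),5)
np.save("a0.npy",a["image"])
E
```

```text
(no output)
```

View pics/s1.png

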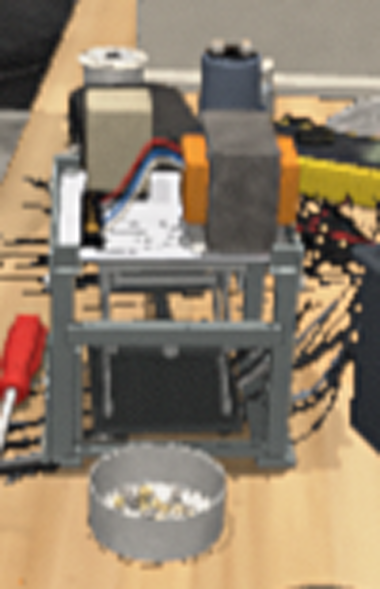

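View pics/t1.png

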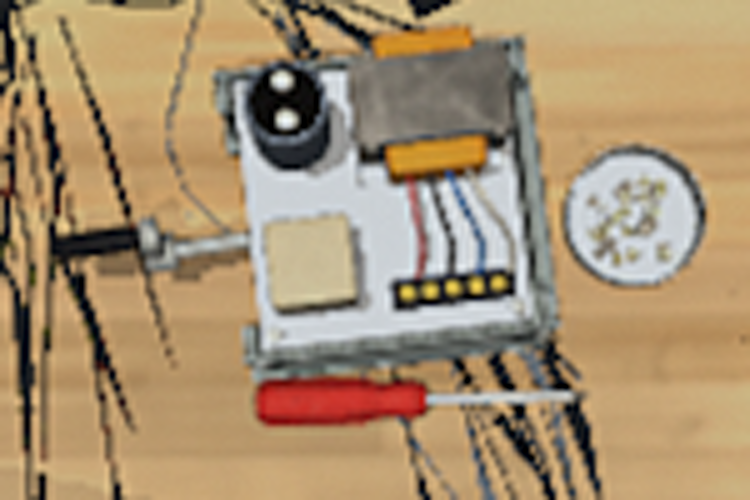

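Side crop: cradle with plate near side-image (245–300, 195), platform's front edge dimly under it around row 202; crank hidden behind the cradle. Top crop: handle black at about (209,173) px, arm at (220,173), so the arm stands nearly vertical; plate white, ~(237–297, 135–195).

```bash
python3 - <<'E'
from h import *
a=cam("side");b=cam("top")
im=b["image"].astype(int); sub=np.zeros(im.shape[:2],bool); sub[125:210,225:305]=1
m=(im.min(2)>190)&sub; m=cv2.morphologyEx(m.astype(np.uint8),cv2.MORPH_OPEN,np.ones((2,2)))
pts=cv2.findNonZero(m); hull=cv2.convexHull(pts); q=cv2.boxPoints(cv2.minAreaRect(hull))
W=np.array([onz(b,u,v,.119)[:2] for u,v in q]); print("plate box",q.round(1).tolist(),"\n",W.round(4).tolist(),W.mean(0),[np.linalg.norm(W[i]-W[i-1]).round(4) for i in range(4)])
for n,p in dict(TL=(218,72),TR=(523,38),BR=(552,330),BL=(250,372)).items(): print(n,onz(b,p[0]/5+190,p[1]/5+125,.126).round(4))
h=(im.max(2)<70)[165:182,198:221]; ys,xs=np.nonzero(h); print("handle px"); 
for r in range(168,180): print(r,im[r,198:242].sum(1)//3)
for r in range(190,212): print(r,a["image"][r,245:300:3].astype(int).sum(1)//3)
E
```

```text
plate box [[237.8000030517578, 141.89999389648438], [290.29998779296875, 136.10000610351562], [296.20001220703125, 189.10000610351562], [243.6999969482422, 194.89999389648438]] 
 [[0.5188, 0.2478], [0.5305, 0.1308], [0.4123, 0.1197], [0.4006, 0.2355]] [0.46555533 0.18343161] [np.float64(0.1188), np.float64(0.1176), np.float64(0.1187), np.float64(0.1164)]
TL [0.5231 0.2565 0.126 ]
TR [0.5367 0.1218 0.126 ]
BR [0.4076 0.1113 0.126 ]
BL [0.3906 0.2431 0.126 ]
handle px
168 [108 145 113  97 168 108  88 158 168 157 154 155 156 157 160 167 150  70
 130 158 136 135 111 140 160 157 157 155 159 158 164 171 173 150 132 159
 171 170 163 157 152 183 208 210]
169 [150 127  66 141 181 153  71 136 166 159 161 162 164 166 155 145 144  92
 102 138 136 130  98 121 153 159 157 154 154 166 172 172 165 162 142 129
 152 162 155 149 145 170 204 214]
170 [176 110   4 145 186 187 108 142 163 131 125 122 119 120  97  84  68  52
  38  96 150 164 135 112 145 150 151 156 152 159 160 161 153 150 154 140
 127 124 141 149 146 140 190 217]
171 [176 113   5 115 148 140  76  98 105  63  50  38  23  11   5  10  11  12

[... 2704 characters left out ...]
23 121 111 104  99  88  92 172
  92]
204 [ 36  50  88  91 112 113 111 108 110 105 104  97 101 100 116  91  93 173
  95]
205 [ 47 124 100  81  65  62  65  65  62  59  62  51  83 104 131  88  92 137
  97]
206 [121 172 122  69  52  51  48  49  49  52  61  76  96 108 119  92  96 122
  96]
207 [174 171 115 130 132 128  83  49 101 113  65 108 102 104 129  92  97 173
  96]
208 [176 168 102 186 182 182 108  57 127 168 122 149  92 109 172  90  94 175
  95]
209 [175 167 100 161 142 151 103  55 111 178 177 183  88 107 173  89  97 174
  97]
210 [171 127  80 132 120 137 109  54 108 176 170 176  87 102 146  92 102 165
  95]
211 [169 112  91 149 177 175 111  55  89 176 164 174  98  93 131  89  99 148
  95]
```

```bash
python3 - <<'E'
from h import *
a=cam("side");b=cam("top")
C=np.array([.4652,.1834]);X=np.array([.1,-.995]);Y=np.array([.995,.1])
for z in(.031,.043,.055,.067,.079):
    for uv in ((208.3,173.0),(200,173.9),(216.8,172.4)):
        P=onz(b,*uv,z)[:2]-C; print(z,uv,"ax %.4f lat %.4f"%(P@X,P@Y))
P=lambda x,y,z:np.r_[C+x*X+y*Y,z]
for z in(.119,.116):print("plate edge",z,np.round([proj(a,P(.06,y,z)) for y in(-.05,0,.05)],2).tolist())
for z in(.102,.104,.106,.108,.110):print("platf",z,np.round([proj(a,P(.045,y,z)) for y in(-.04,0,.04)],2).tolist())
print("shaft", [(z,[ (onz(b,u,v,z)[:2]-C)@Y for u,v in((236,173.8),)]) for z in(.053,.057)])
I=a["image"].astype(int).sum(2)//3
for r in range(196,210): print(r,I[r,250:284])
E
```

```text
0.031 (208.3, 173.0) ax -0.1429 lat 0.0085
0.031 (200, 173.9) ax -0.1634 lat 0.0086
0.031 (216.8, 172.4) ax -0.1220 lat 0.0077
0.043 (208.3, 173.0) ax -0.1412 lat 0.0071
0.043 (200, 173.9) ax -0.1614 lat 0.0071
0.043 (216.8, 172.4) ax -0.1206 lat 0.0062
0.055 (208.3, 173.0) ax -0.1396 lat 0.0056
0.055 (200, 173.9) ax -0.1595 lat 0.0057
0.055 (216.8, 172.4) ax -0.1193 lat 0.0048
0.067 (208.3, 173.0) ax -0.1380 lat 0.0042
0.067 (200, 173.9) ax -0.1576 lat 0.0042
0.067 (216.8, 172.4) ax -0.1179 lat 0.0034
0.079 (208.3, 173.0) ax -0.1363 lat 0.0027
0.079 (200, 173.9) ax -0.1557 lat 0.0028
0.079 (216.8, 172.4) ax -0.1166 lat 0.0019
plate edge 0.119 [[243.26, 196.3], [268.86, 196.54], [294.34, 196.77]]
plate edge 0.116 [[243.26, 197.7], [268.82, 197.93], [294.25, 198.16]]
platf 0.102 [[248.32, 200.99], [268.26, 201.16], [288.12, 201.34]]
platf 0.104 [[248.33, 200.09], [268.29, 200.26], [288.17, 200.44]]
platf 0.106 [[248.34, 199.18], [268.32, 199.36], [288.22, 199.53]]
platf 0.108 [[248.35, 198.27], [268.35, 198.45], [288.27, 198.63]]
platf 0.11 [[248.36, 197.36], [268.38, 197.54], [288.32
[... 1410 characters left out ...]
20 113  80  79  76  63  65  62  65  61  64  65  65  64  61  65
  58  61  59  58  60  61  62  62  61  57  51  63  78  86  82  76]
206 [160 119 113 107  67  56  54  50  53  52  53  49  51  50  47  43  50  53
  47  50  50  52  50  47  61  64  63  60  78 116 114  96 110  90]
207 [160 117  97 116 129 132 131 130 128 128 128 131 121  85  74  58  48  54
  64 100 127 127 113  58  64  66  65  69 106 171 158 101 126 112]
208 [157 103  87 133 184 187 186 183 180 182 180 183 170 110  82  63  56  55
  70 126 178 180 168 127 121 123 132 133 149 189 172  94 122 121]
209 [157  99  83 128 162 146 142 138 140 138 152 174 150 103  77  69  55  51
  56 111 188 178 178 177 176 176 188 185 183 185 166  85 117 119]
```

Request:
{"method": "drive_tool", "body": {"moves": [{"x":-320,"y":-197,"z":0,"rz":1.126,"fingers":-1},{"x":-320,"y":-197,"z":0,"rz":1.126},{"x":-320,"y":-197,"z":0,"rz":1.126},{"x":-320,"y":-197,"z":0,"rz":1.126},{"x":-320,"y":-197,"z":0,"rz":1.126},{"x":-320,"y":-197,"z":0,"rz":1.126},{"x":-320,"y":-197,"z":0,"rz":1.126},{"x":-320,"y":-197,"z":0,"rz":1.126},{"x":-320,"y":-197,"z":0,"rz":1.126},{"x":-320,"y":-197,"z":60,"rz":1.126},{"x":-320,"y":-197,"z":60,"rz":1.126},{"x":-320,"y":-197,"z":60,"rz":1.126}], "force": 10}}

```text
invalid input at $.moves[0]: expected keys x, y, z, rx, ry, rz, fingers
```

Request:
{"method": "drive_tool", "body": {"moves": [{"x":-320,"y":-197,"z":0,"rx":0,"ry":0,"rz":1.126,"fingers":-1},{"x":-320,"y":-197,"z":0,"rx":0,"ry":0,"rz":1.126,"fingers":-1},{"x":-320,"y":-197,"z":0,"rx":0,"ry":0,"rz":1.126,"fingers":-1},{"x":-320,"y":-197,"z":0,"rx":0,"ry":0,"rz":1.126,"fingers":-1},{"x":-320,"y":-197,"z":0,"rx":0,"ry":0,"rz":1.126,"fingers":-1},{"x":-320,"y":-197,"z":0,"rx":0,"ry":0,"rz":1.126,"fingers":-1},{"x":-320,"y":-197,"z":0,"rx":0,"ry":0,"rz":1.126,"fingers":-1},{"x":-320,"y":-197,"z":0,"rx":0,"ry":0,"rz":1.126,"fingers":-1},{"x":-320,"y":-197,"z":0,"rx":0,"ry":0,"rz":1.126,"fingers":-1},{"x":-320,"y":-197,"z":60,"rx":0,"ry":0,"rz":1.126,"fingers":-1},{"x":-320,"y":-197,"z":60,"rx":0,"ry":0,"rz":1.126,"fingers":-1},{"x":-320,"y":-197,"z":60,"rx":0,"ry":0,"rz":1.126,"fingers":-1}], "force": 10}}

```text
time_s: 1.9
tool_pos: [0.4544, 0.3194, 0.172]
tool_rot: [179.9, -0.0, 95.8]
force: [0.3, -0.1, 0.7]
grip_width: 0.0871
grasp_force: 0.0
```

Request:
{"method": "drive_tool", "body": {"moves": [{"x":0,"y":0,"z":50,"rx":0,"ry":0,"rz":0,"fingers":-1},{"x":0,"y":0,"z":85,"rx":0,"ry":0,"rz":0,"fingers":-1},{"x":0,"y":0,"z":106,"rx":0,"ry":0,"rz":0,"fingers":-1},{"x":0,"y":0,"z":106,"rx":0,"ry":0,"rz":0,"fingers":-1},{"x":0,"y":0,"z":106,"rx":0,"ry":0,"rz":0,"fingers":0.3},{"x":0,"y":0,"z":106,"rx":0,"ry":0,"rz":0,"fingers":0.3},{"x":0,"y":0,"z":106,"rx":0,"ry":0,"rz":0,"fingers":0.3},{"x":0,"y":0,"z":106,"rx":0,"ry":0,"rz":0,"fingers":0.3}]}}

```text
time_s: 2.9
tool_pos: [0.4545, 0.3184, 0.065]
tool_rot: [180.0, -0.0, 95.7]
force: [0.9, -0.2, 0.8]
grip_width: 0.0551
grasp_force: 0.0
```

```bash
python3 - <<'E'
from h import *
b=cam("top");o=sensors.get_obs();print(o["tool_pos"],o["grip_width"],o["force"])
save(b,"t2.png",(170,130,260,210),7)
E
```

```text
[0.454421   0.31829339 0.06486172] 0.0508088070847972 [-0.33884533  0.09598783  0.29419532]
```

View pics/t2.png

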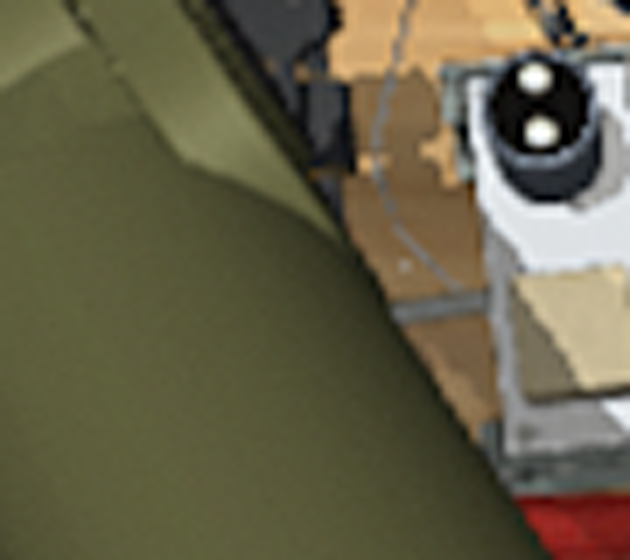

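The arm hides the crank from the top camera (only the shaft near (232,173) px shows). I'll close and feel.

Request:
{"method": "drive_tool", "body": {"moves": [{"x":0,"y":0,"z":0,"rx":0,"ry":0,"rz":0,"fingers":1},{"x":0,"y":0,"z":0,"rx":0,"ry":0,"rz":0,"fingers":1},{"x":0,"y":0,"z":0,"rx":0,"ry":0,"rz":0,"fingers":1},{"x":0,"y":0,"z":0,"rx":0,"ry":0,"rz":0,"fingers":1},{"x":0,"y":0,"z":0,"rx":0,"ry":0,"rz":0,"fingers":1},{"x":0,"y":0,"z":0,"rx":0,"ry":0,"rz":0,"fingers":1}], "force": 10}}

```text
time_s: 3.7
tool_pos: [0.4548, 0.3182, 0.0647]
tool_rot: [179.9, -0.0, 95.7]
force: [2.2, 0.5, 0.0]
grip_width: 0.0126
grasp_force: 9.9
```

Request:
{"method": "drive_tool", "body": {"moves": [{"x":0,"y":-4.5,"z":-0.5,"rx":0,"ry":0,"rz":0,"fingers":1},{"x":0,"y":-9.3,"z":-0.2,"rx":0,"ry":0,"rz":0,"fingers":1},{"x":0,"y":-13.9,"z":1.1,"rx":0,"ry":0,"rz":0,"fingers":1},{"x":0,"y":-18.1,"z":3.3,"rx":0,"ry":0,"rz":0,"fingers":1},{"x":0,"y":-18.1,"z":3.3,"rx":0,"ry":0,"rz":0,"fingers":1},{"x":0,"y":-18.1,"z":3.3,"rx":0,"ry":0,"rz":0,"fingers":1}], "force": 10}}

```text
time_s: 4.45
tool_pos: [0.435, 0.3156, 0.0607]
tool_rot: [-179.8, 0.1, 95.7]
force: [-1.7, -5.4, 3.6]
grip_width: 0.0125
grasp_force: 10.0
```

```bash
python3 - <<'E'
from h import *
a=cam("side");o=sensors.get_obs();print(o["tool_pos"],o["grip_width"],o["force"],o["wrist_torque"])
I=a["image"].astype(int).sum(2)//3; J=np.load("a0.npy").astype(int).sum(2)//3
for r in range(194,212): print(r,J[r,258:280:3],I[r,258:280:3])
E
```

```text
[0.43507854 0.31559489 0.06072918] 0.013107968211042724 [-3.39467931 -4.17257156  3.53101686] [-1.1632196   0.47161379  0.04007154]
194 [237 236 218 222 227 150 197  94] [242 241 223 227 233 156 207  99]
195 [223 231 214 227 237 203 224 115] [230 236 220 234 242 213 232 119]
196 [219 232 240 240 242 243 212 122] [227 239 245 245 246 249 222 128]
197 [220 227 227 229 224 227 200 139] [229 233 234 234 232 234 207 144]
198 [138 138 138 141 130 130 130 130] [147 147 147 150 139 139 138 139]
199 [108 107 104 105 101  98 102 107] [108 110 111 112 106 103 107 110]
200 [123 123 116 115 114 113 112 120] [103 104  99  98  97  97  97 108]
201 [99 97 84 84 82 83 79 98] [73 64 73 73 70 72 70 91]
202 [ 85  85  87  88  88  90  90 101] [107 107 113 115 113 114 116 118]
203 [123 125 123 124 123 121 121 122] [134 134 133 132 132 134 133 131]
204 [112 112 112 108 108 105 103  99] [103 100  99 103 102 103 103 101]
205 [64 65 65 63 59 63 59 63] [54 54 48 60 58 60 57 69]
206 [ 52  52  49  51  53  45  63 114] [53 53 52 55 53 50 49 74]
207 [129 129  72  51 126  55  66 173] [74 74 74 59 80 56 51 85]
208 [182 183  85  52 178 127 134 188] [ 89  92  75  53 102 133 123 105]
209 [138 173  77  54 185 176 187 186] [ 74  91  70  51  98 189 173 141]
210 [119 168 106  56 184 177 174 176] [ 67  89  92  62  94 185 164 159]
211 [175 181 111  59 158 176 169 175] [ 90  89  94  64  82 184 163 158]
```

Request:
{"method": "drive_tool", "body": {"moves": [{"x":-0.9,"y":-5.2,"z":4.7,"rx":0,"ry":0,"rz":0,"fingers":1},{"x":-1.1,"y":-8.8,"z":10.7,"rx":0,"ry":0,"rz":0,"fingers":1},{"x":-1.2,"y":-10.4,"z":17.5,"rx":0,"ry":0,"rz":0,"fingers":1},{"x":-1.2,"y":-10.4,"z":17.5,"rx":0,"ry":0,"rz":0,"fingers":1},{"x":-1.2,"y":-10.4,"z":17.5,"rx":0,"ry":0,"rz":0,"fingers":1}], "force": 10}}

```text
time_s: 5.12
tool_pos: [0.4257, 0.3142, 0.0431]
tool_rot: [-180.0, 0.0, 95.7]
force: [-0.2, -1.6, -2.8]
grip_width: 0.0123
grasp_force: 10.0
```

Request:
{"method": "drive_tool", "body": {"moves": [{"x":0,"y":0.6,"z":7.0,"rx":0,"ry":0,"rz":0,"fingers":1},{"x":0.2,"y":3.2,"z":13.4,"rx":0,"ry":0,"rz":0,"fingers":1},{"x":0.4,"y":7.7,"z":18.8,"rx":0,"ry":0,"rz":0,"fingers":1},{"x":0.7,"y":13.7,"z":22.6,"rx":0,"ry":0,"rz":0,"fingers":1},{"x":1.0,"y":20.5,"z":24.5,"rx":0,"ry":0,"rz":0,"fingers":1},{"x":1.0,"y":20.5,"z":24.5,"rx":0,"ry":0,"rz":0,"fingers":1},{"x":1.0,"y":20.5,"z":24.5,"rx":0,"ry":0,"rz":0,"fingers":1}], "force": 10}}

```text
time_s: 6.0
tool_pos: [0.4476, 0.3173, 0.0194]
tool_rot: [179.9, -0.0, 95.7]
force: [2.5, -2.0, 0.3]
grip_width: 0.0126
grasp_force: 10.0
```

Request:
{"method": "drive_tool", "body": {"moves": [{"x":0.4,"y":7.2,"z":-0.3,"rx":0,"ry":0,"rz":0,"fingers":1},{"x":0.7,"y":14.0,"z":-2.6,"rx":0,"ry":0,"rz":0,"fingers":1},{"x":1.0,"y":19.9,"z":-6.9,"rx":0,"ry":0,"rz":0,"fingers":1},{"x":1.2,"y":24.3,"z":-12.8,"rx":0,"ry":0,"rz":0,"fingers":1},{"x":1.3,"y":26.9,"z":-19.7,"rx":0,"ry":0,"rz":0,"fingers":1},{"x":1.3,"y":27.3,"z":-27.0,"rx":0,"ry":0,"rz":0,"fingers":1},{"x":1.3,"y":27.3,"z":-27.0,"rx":0,"ry":0,"rz":0,"fingers":1},{"x":1.3,"y":27.3,"z":-27.0,"rx":0,"ry":0,"rz":0,"fingers":1}], "force": 10}}

```text
time_s: 7.0
tool_pos: [0.4733, 0.3209, 0.0469]
tool_rot: [-180.0, 0.0, 95.7]
force: [-4.4, -4.7, 0.8]
grip_width: 0.0124
grasp_force: 10.0
```

```bash
cat >> h.py <<'E'
def prof(lo=196,hi=208):
    a=cam("side");o=sensors.get_obs();print(o["time_s"],o["tool_pos"],o["force"].round(1))
    I=a["image"].astype(int).sum(2)//3; J=np.load("a0.npy").astype(int).sum(2)//3
    for r in range(lo,hi): print(r,J[r,258:280:3],I[r,258:280:3])
    A=cv2.cvtColor(np.load("a0.npy"),cv2.COLOR_RGB2GRAY).astype(np.float32);B=cv2.cvtColor(a["image"],cv2.COLOR_RGB2GRAY).astype(np.float32)
    for n,(x0,y0,x1,y1) in dict(plate=(246,152,304,198),cradle=(238,214,304,254)).items():
        W=np.eye(2,3,dtype=np.float32)
        try: cc,W=cv2.findTransformECC(A[y0:y1,x0:x1],B[y0:y1,x0:x1],W,cv2.MOTION_TRANSLATION,(3,200,1e-6),None,1); print(n,cc,"dx,dy px",W[:,2])
        except cv2.error as e: print(n,"ecc fail")
E
python3 -c "from h import *; prof()"
```

```text
7.05 [0.47324211 0.32092489 0.04695271] [-3.6 -4.7  0.9]
196 [219 232 240 240 242 243 212 122] [228 238 246 246 247 249 221 129]
197 [220 227 227 229 224 227 200 139] [233 234 234 236 235 238 212 146]
198 [138 138 138 141 130 130 130 130] [138 150 158 148 131 131 130 125]
199 [108 107 104 105 101  98 102 107] [ 65  97 107  79  67  64  64  76]
200 [123 123 116 115 114 113 112 120] [103 102  93  96 107 106 108 120]
201 [99 97 84 84 82 83 79 98] [132 130 130 127 130 130 129 129]
202 [ 85  85  87  88  88  90  90 101] [119 116 116 109 112 108 105 109]
203 [123 125 123 124 123 121 121 122] [73 71 71 65 69 68 59 71]
204 [112 112 112 108 108 105 103  99] [57 57 56 52 56 57 57 66]
205 [64 65 65 63 59 63 59 63] [51 57 52 52 56 58 60 72]
206 [ 52  52  49  51  53  45  63 114] [69 76 75 55 82 81 77 85]
207 [129 129  72  51 126  55  66 173] [ 92  93  89  57 102  85  77  94]
plate 0.8271703452749164 dx,dy px [-0.03527911  0.40729854]
cradle 0.9742441737173524 dx,dy px [-0.04628569 -0.04907829]
```

Request:
{"method": "drive_tool", "body": {"moves": [{"x":-1.7,"y":-2.0,"z":-7.2,"rx":0,"ry":0,"rz":0,"fingers":1},{"x":-1.7,"y":-5.6,"z":-13.6,"rx":0,"ry":0,"rz":0,"fingers":1},{"x":-1.8,"y":-10.8,"z":-18.6,"rx":0,"ry":0,"rz":0,"fingers":1},{"x":-2.0,"y":-17.2,"z":-21.8,"rx":0,"ry":0,"rz":0,"fingers":1},{"x":-2.1,"y":-24.3,"z":-22.9,"rx":0,"ry":0,"rz":0,"fingers":1},{"x":-2.2,"y":-31.4,"z":-21.9,"rx":0,"ry":0,"rz":0,"fingers":1},{"x":-2.3,"y":-37.8,"z":-18.8,"rx":0,"ry":0,"rz":0,"fingers":1},{"x":-2.4,"y":-43.0,"z":-14.0,"rx":0,"ry":0,"rz":0,"fingers":1},{"x":-2.5,"y":-46.4,"z":-7.9,"rx":0,"ry":0,"rz":0,"fingers":1},{"x":-2.5,"y":-47.9,"z":-1.1,"rx":0,"ry":0,"rz":0,"fingers":1},{"x":-2.5,"y":-47.9,"z":-1.1,"rx":0,"ry":0,"rz":0,"fingers":1},{"x":-2.5,"y":-47.9,"z":-1.1,"rx":0,"ry":0,"rz":0,"fingers":1}], "force": 10}}

```text
time_s: 8.55
tool_pos: [0.4256, 0.314, 0.0467]
tool_rot: [-180.0, 0.0, 95.7]
force: [0.4, 3.1, -3.1]
grip_width: 0.0125
grasp_force: 10.0
```

```bash
python3 -c "
from h import *; prof(); a=cam('side'); np.save('a1.npy',a['image']); save(a,'s2.png',(225,140,325,260),5)"
```

```text
8.6 [0.42560635 0.31403515 0.04684064] [ 0.9  2.8 -2.2]
196 [219 232 240 240 242 243 212 122] [227 237 244 245 245 248 219 128]
197 [220 227 227 229 224 227 200 139] [229 231 233 232 229 233 205 145]
198 [138 138 138 141 130 130 130 130] [136 158 151 155 151 142 144 137]
199 [108 107 104 105 101  98 102 107] [ 88 133 119 125 134 121 122 117]
200 [123 123 116 115 114 113 112 120] [124 126 124 125 130 130 129 129]
201 [99 97 84 84 82 83 79 98] [106 102 102 100 100 102 102  98]
202 [ 85  85  87  88  88  90  90 101] [64 64 64 55 57 57 58 60]
203 [123 125 123 124 123 121 121 122] [59 58 58 56 57 54 57 64]
204 [112 112 112 108 108 105 103  99] [55 54 54 62 56 53 54 82]
205 [64 65 65 63 59 63 59 63] [64 63 64 60 78 77 76 96]
206 [ 52  52  49  51  53  45  63 114] [ 83  83  81  55 142 102 106  93]
207 [129 129  72  51 126  55  66 173] [ 90  89  89  59 150  84  95  90]
plate 0.9554262461515888 dx,dy px [0.01710406 0.0402547 ]
cradle 0.9735811219475922 dx,dy px [-0.07506572 -0.03790618]
```

View pics/s2.png

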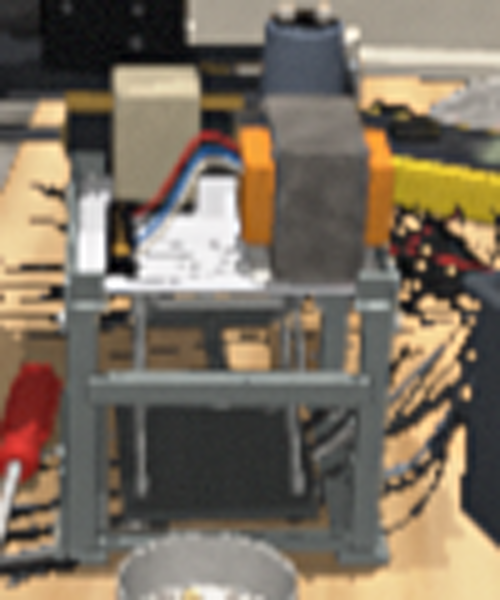

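Band seen between the posts (crop rows 300–320) is a spreader bar, not the platform, which is now hidden behind the plate's edge; plate not lifted yet (edge still at row 197.5). Continue in small steps, watching the plate.

Request:
{"method": "drive_tool", "body": {"moves": [{"x":0.6,"y":0.7,"z":7.0,"rx":0,"ry":0,"rz":0,"fingers":1},{"x":0.6,"y":3.5,"z":13.4,"rx":0,"ry":0,"rz":0,"fingers":1},{"x":0.7,"y":8.1,"z":18.7,"rx":0,"ry":0,"rz":0,"fingers":1},{"x":0.7,"y":12.0,"z":21.4,"rx":0,"ry":0,"rz":0,"fingers":1},{"x":0.8,"y":18.6,"z":23.8,"rx":0,"ry":0,"rz":0,"fingers":1},{"x":0.8,"y":18.6,"z":23.8,"rx":0,"ry":0,"rz":0,"fingers":1},{"x":0.8,"y":18.6,"z":23.8,"rx":0,"ry":0,"rz":0,"fingers":1}], "force": 10}}

```text
time_s: 9.52
tool_pos: [0.4453, 0.3168, 0.0236]
tool_rot: [179.9, -0.0, 95.7]
force: [1.3, 1.0, -0.3]
grip_width: 0.0126
grasp_force: 10.0
```

```bash
cat >> h.py <<'E'
def lift(ref="a1.npy",n=4):
    o=sensors.get_obs();print(o["time_s"],o["tool_pos"].round(4),o["force"].round(1))
    g=lambda i:cv2.cvtColor(i,cv2.COLOR_RGB2GRAY).astype(np.float32)
    A=g(np.load(ref));B=np.mean([g(cam("side")["image"]) for _ in range(n)],0).astype(np.float32)
    for nme,(x0,y0,x1,y1) in dict(relay=(244,150,272,180),trafo=(272,156,306,198),edge=(248,190,276,199),cap=(274,138,300,160),posts=(238,214,304,254),tin=(246,244,292,278)).items():
        W=np.eye(2,3,dtype=np.float32)
        try: cc,W=cv2.findTransformECC(A[y0:y1,x0:x1],B[y0:y1,x0:x1],W,cv2.MOTION_TRANSLATION,(3,200,1e-6),None,1); print(nme,round(cc,4),W[:,2])
        except cv2.error: print(nme,"fail")
    print(np.c_[A[194:204,252:264].mean(1),B[194:204,252:264].mean(1)].round(0).T)
E
python3 -c "from h import *; lift(); lift('a0.npy',1)"
```

```text
9.525 [0.4453 0.3168 0.0236] [ 1.3  1.  -0.3]
relay 0.9232 [-0.06665418  0.14045984]
trafo 0.8688 [0.17013773 0.06933543]
edge 0.9992 [-0.00218602  0.00324454]
cap 0.6072 [0.82681394 0.47499272]
posts 0.9975 [-0.02453689  0.00718576]
tin 0.9996 [-0.00431638  0.00077826]
[[231. 216. 214. 229. 149. 112. 118. 103.  76.  68.]
 [232. 217. 215. 230. 151. 118. 115.  91.  73.  66.]]
9.725 [0.4447 0.3167 0.0237] [ 2.2  2.6 -0.6]
relay 0.7447 [0.05903561 0.28036118]
trafo 0.8923 [ 0.15883458 -0.11650749]
edge 0.9987 [0.01701283 0.0075012 ]
cap 0.8401 [ 0.12188386 -0.13841602]
posts 0.9701 [-0.06258462 -0.0596532 ]
tin 0.9991 [ 0.00420368 -0.00672117]
[[226. 209. 207. 221. 139. 105. 122. 104.  94. 120.]
 [232. 217. 215. 230. 151. 118. 115.  90.  73.  67.]]
```

Request:
{"method": "drive_tool", "body": {"moves": [{"x":0.1,"y":4.8,"z":0.5,"rx":0,"ry":0,"rz":0,"fingers":1},{"x":0.2,"y":9.5,"z":0,"rx":0,"ry":0,"rz":0,"fingers":1},{"x":0.2,"y":9.5,"z":0,"rx":0,"ry":0,"rz":0,"fingers":1},{"x":0.2,"y":9.5,"z":0,"rx":0,"ry":0,"rz":0,"fingers":1}], "force": 10}}

```text
time_s: 10.28
tool_pos: [0.4535, 0.318, 0.0236]
tool_rot: [-180.0, -0.0, 95.7]
force: [-3.6, 2.8, 3.5]
grip_width: 0.0128
grasp_force: 10.0
```

```bash
python3 -c "from h import *; lift()"
```

```text
10.275 [0.4535 0.318  0.0236] [-3.6  2.8  3.5]
relay 0.8962 [0.17977029 0.2590215 ]
trafo 0.761 [ 0.12267478 -0.03951389]
edge 0.9891 [ 0.06258322 -0.05545848]
cap 0.581 [0.7218235 0.8624904]
posts 0.997 [-0.0257738  -0.00507584]
tin 0.9996 [-0.00509847  0.0033285 ]
[[231. 216. 214. 229. 149. 112. 118. 103.  76.  68.]
 [230. 214. 215. 230. 152. 116. 110.  86.  72.  66.]]
```

Request:
{"method": "drive_tool", "body": {"moves": [{"x":0,"y":4.6,"z":-1.4,"rx":0,"ry":0,"rz":0,"fingers":1},{"x":0,"y":6.8,"z":-2.5,"rx":0,"ry":0,"rz":0,"fingers":1},{"x":0,"y":6.8,"z":-2.5,"rx":0,"ry":0,"rz":0,"fingers":1},{"x":0,"y":6.8,"z":-2.5,"rx":0,"ry":0,"rz":0,"fingers":1}], "force": 10}}

```text
time_s: 10.98
tool_pos: [0.4597, 0.3188, 0.0257]
tool_rot: [-179.9, -0.0, 95.8]
force: [-5.2, 3.5, 2.1]
grip_width: 0.0126
grasp_force: 10.0
```

```bash
python3 -c "from h import *; lift()"
```

```text
10.975 [0.4597 0.3188 0.0257] [-5.2  3.5  2.1]
relay 0.8367 [0.24223362 0.36458945]
trafo 0.6414 [-0.14393651 -0.16221114]
edge 0.9284 [-0.11410606 -0.2624162 ]
cap 0.5073 [ 0.3261164 -0.0329335]
posts 0.9951 [-0.03005    -0.00699609]
tin 0.9996 [-0.00924999  0.00129244]
[[231. 216. 214. 229. 149. 112. 118. 103.  76.  68.]
 [231. 225. 228. 231. 139. 116. 108.  81.  72.  67.]]
```

Request:
{"method": "drive_tool", "body": {"moves": [{"x":0,"y":0,"z":0,"rx":0,"ry":0,"rz":0,"fingers":-1},{"x":0,"y":0,"z":0,"rx":0,"ry":0,"rz":0,"fingers":-1},{"x":0,"y":0,"z":0,"rx":0,"ry":0,"rz":0,"fingers":-1},{"x":0,"y":0,"z":0,"rx":0,"ry":0,"rz":0,"fingers":-1},{"x":0,"y":0,"z":0,"rx":0,"ry":0,"rz":0,"fingers":-1},{"x":0,"y":0,"z":0,"rx":0,"ry":0,"rz":0,"fingers":-1},{"x":0,"y":0,"z":0,"rx":0,"ry":0,"rz":0,"fingers":-1},{"x":0,"y":0,"z":0,"rx":0,"ry":0,"rz":0,"fingers":-1}]}}

```text
time_s: 12.18
tool_pos: [0.4607, 0.3185, 0.0261]
tool_rot: [180.0, -0.0, 95.7]
force: [0.2, -0.7, 0.3]
grip_width: 0.0832
grasp_force: 0.0
```

Request:
{"method": "drive_tool", "body": {"moves": [{"x":0,"y":0,"z":-40,"rx":0,"ry":0,"rz":0,"fingers":-1},{"x":0,"y":0,"z":-90,"rx":0,"ry":0,"rz":0,"fingers":-1},{"x":0,"y":0,"z":-150,"rx":0,"ry":0,"rz":0,"fingers":-1},{"x":0,"y":0,"z":-205,"rx":0,"ry":0,"rz":0,"fingers":-1},{"x":0,"y":0,"z":-205,"rx":0,"ry":0,"rz":0,"fingers":-1},{"x":316,"y":-210,"z":-205,"rx":0,"ry":0,"rz":-1.126,"fingers":-1},{"x":316,"y":-210,"z":-205,"rx":0,"ry":0,"rz":-1.126,"fingers":-1},{"x":316,"y":-210,"z":-205,"rx":0,"ry":0,"rz":-1.126,"fingers":-1},{"x":316,"y":-210,"z":-205,"rx":0,"ry":0,"rz":-1.126,"fingers":-1},{"x":316,"y":-210,"z":-205,"rx":0,"ry":0,"rz":-1.126,"fingers":-1},{"x":316,"y":-210,"z":-205,"rx":0,"ry":0,"rz":-1.126,"fingers":-1},{"x":316,"y":-210,"z":-205,"rx":0,"ry":0,"rz":-1.126,"fingers":-1},{"x":316,"y":-210,"z":-205,"rx":0,"ry":0,"rz":-1.126,"fingers":-1},{"x":316,"y":-210,"z":-205,"rx":0,"ry":0,"rz":-1.126,"fingers":-1},{"x":316,"y":-210,"z":-205,"rx":0,"ry":0,"rz":-1.126,"fingers":-1}]}}

```text
time_s: 14.05
tool_pos: [0.2219, 0.6108, 0.2312]
tool_rot: [180.0, 0.0, 160.1]
force: [-0.4, 0.2, -0.1]
grip_width: 0.087
grasp_force: 0.0
```

```bash
python3 -c "
from h import *; lift('a0.npy'); a=cam('side'); b=cam('top'); np.save('a2.npy',a['image'])
A=a['image'][138:270,225:325];B=b['image'][135:215,195:315]
im=np.vstack([cv2.resize(A,(400,528)),]);im2=cv2.resize(B,(400,267));c=np.zeros((528,800,3),np.uint8);c[:,:400]=im;c[:267,400:]=im2;cv2.imwrite('pics/f.png',c[:,:,::-1])"
```

```text
14.05 [0.2219 0.6108 0.2312] [-0.4  0.2 -0.1]
relay 0.9914 [-0.02278901 -0.10062665]
trafo 0.9884 [ 0.05090047 -0.13933864]
edge 0.9215 [-0.10407783 -0.223615  ]
cap 0.9889 [ 0.01638385 -0.14690754]
posts 0.9849 [-0.02176096 -0.05407541]
tin 0.9996 [ 0.00682152 -0.00423968]
[[226. 209. 207. 221. 139. 105. 122. 104.  94. 120.]
 [225. 216. 221. 221. 133. 111. 103.  77.  67.  60.]]
```

View pics/f.png

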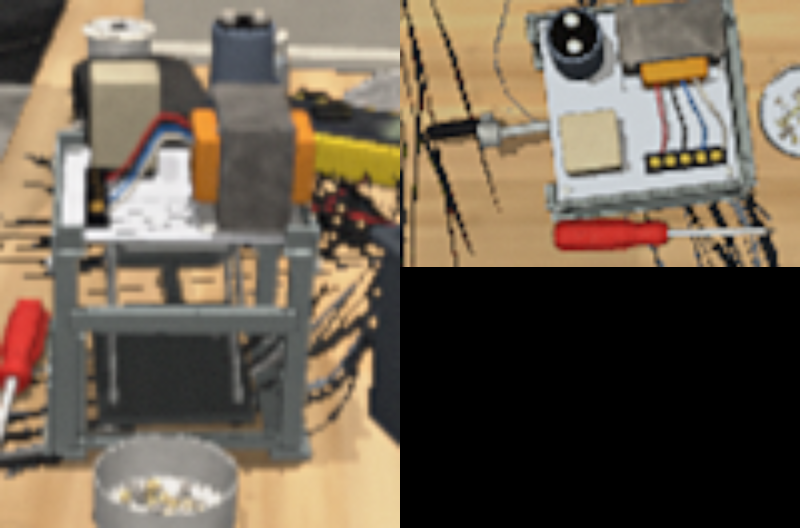

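The final view, with the arm parked in its start pose, shows the plate level. It sits about 0.15–0.2 px (0.3–0.5 mm) higher everywhere: relay, transformer, capacitor and front edge. The driver and tin haven't moved, and the crank is free.

```bash
python3 -c "from h import *; print(workorder.sign_off())"
```

```text
the job is handed in; nothing more can be done
None
```

The jack's platform now touches the underside of the plate and lifts it an estimated 0.3–0.5 mm, level in its cradle; the crank is released, the arm is parked clear, the driver and tin look undisturbed, and the job was handed in at about 14 s.

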